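Close up and refill the self-serve pastry bin

TASK

Take away the basket that stands in front of the pastry bin's open doors and hang it by its handle on the hook of the stand. Then push both doors of the bin fully shut, until each seats on its catch, and only after that fill the bin through its open top: every round golden bun from the board onto the yellow liner, every dark oblong pastry onto the brown liner. Leave the doors shut and the basket hanging, and leave the other things on the counter alone.

Things in the scene. Friction and masses are not known exactly. Their poses are not given: they have to be found in the camera images.
- bin: fixed clear bin, black trim, open top, black plinth. Origin: centre, at table height; x points away from the doors (they face the robot), y to the left. Outside x +-111, y +-151, wall and divider tops z 125, floor (plinth top) z 52 mm; the plinth juts 21 mm out (to x -132) before the doors. Compartments x -107 to 106: +y (3 to 146) yellow liner, for buns; -y (-146 to -3) brown liner, for pastries
- door_left (a joint): angle of the +y door, rad: 0 shut, up to 1.5 open towards the robot; starts 1.15 to 1.45. Clear panel, black rim, 144 wide, 64 high (z 58 to 122), 8 thick, 0.25 kg; upright hinge at the bin's +y front corner. Stays where left. Sprung ball catch: from about 0.13 rad it needs some 5 to 8 N at mid door to ride over the ball, then snaps in and rests at 0 to 0.02 rad; short of that it stays ajar
- door_right (a joint): the -y door's angle, mirror image of door_left (hinge at the bin's -y front corner), same values
- door_left_hinge (a point): on the +y door's vertical hinge axis, at the door's mid height (in bin frame x -115.5, y +147.5, z 90 mm). The frame turns with the door; the panel runs from the hinge along this frame's -y, its outer face is at x -4 mm; shut, the frame has the bin's yaw
- door_right_hinge (a point): the same for the -y door (bin frame x -115.5, y -147.5, z 90 mm): its panel runs from the hinge along this frame's +y, outer face at x -4 mm
- door_left_mid (a point): point on the outer face of the +y door, 85 mm from the hinge, 103 mm above the table: a good place to push. A black pull handle, 10 mm wide and standing out 12 mm, is on the same face at 132 mm from the hinge
- door_right_mid (a point): the same point on the -y door
- basket: loose copper-coloured open box basket, 80 (x) x 110 (y) x 65 mm high, 0.2 kg, with a fixed black bow handle topped by a wooden grip; origin at the centre of its underside. It starts standing between the open doors, where it is in the way of their closing
- basket_bar (a point): middle of the handle's level top bar: round bar 10 mm thick, straight for 90 mm along the basket's y, its axis 150 mm above the basket's underside. On top of its middle stands a pale wooden grip block, 16 (basket x) x 50 (y) mm, from 5 to 39 mm above the bar's axis: pinch it from above across its 16 mm; the bar below stays free for the hook
- hook_stand: fixed stand, left or right of the bin, yaw varies. Origin: centre of its base, at table height. Base 160 (x) x 120 (y) x 15 mm; black post, 16 mm thick, at x 60, 220 high; the black hook arm (round, 8 mm) runs from the post at z 212 along -x, sloping down to z 204 at x -60 (its axis), then turns up to a tip at x -75, top z 226 mm
- hook_seat (a point): point on the hook arm's upper side between the tip and the post (stand frame x -10, y 0, z 211 mm): the basket's bar lowered here, lying across the arm (along the stand's y), hangs on it with its axis at z 214 to 217 mm. Bring the bar in from the stand's -x side, just over the tip, as the basket hangs below the bar
- board: fixed wooden board 290 (x) x 240 (y) x 6 mm on which the buns and pastries lie; origin at the centre of its underside. On the other side of the bin from the hook stand
- bun1: loose round golden bun, 59 mm in diameter, 41 high, widest from 8 to 26 mm up, 70 g; origin at the centre of its underside. May be absent
- bun2: loose round golden bun, 59 mm in diameter, 41 high, widest from 8 to 26 mm up, 70 g; origin at the centre of its underside. May be absent
- bun3: loose round golden bun, 59 mm in diameter, 41 high, widest from 8 to 26 mm up, 70 g; origin at the centre of its underside. May be absent
- pastry1: loose dark brown oblong pastry, 64 (x) x 52 (y) x 40 mm high, 80 g; origin at the centre of its underside. May be absent
- pastry2: loose dark brown oblong pastry, 64 (x) x 52 (y) x 40 mm high, 80 g; origin at the centre of its underside. May be absent
- pastry3: loose dark brown oblong pastry, 64 (x) x 52 (y) x 40 mm high, 80 g; origin at the centre of its underside. May be absent
- jam: bystander: jam jar, 60 mm wide, 85 high, behind the hook stand; leave it alone
- mug: bystander: white espresso mug, 68 mm wide, 60 high, behind the board; leave it alone
- pepper: bystander: steel pepper pot, 48 mm wide, 65 high, on the robot's side of the board; leave it alone
- turner: bystander: spatula, 250 mm long, lying on the robot's side of the hook stand; leave it alone
There are look-alikes about, which are no part of the job. Leave any green look-alike of the bun3 alone.

How it is judged:
By the outcome, as a careful person would: the job done as asked, in the order asked, and still so for the second after the job is handed in, with the robot touching nothing.
Of bun1, bun2, bun3, pastry1, pastry2, pastry3 only 4 to 6 are there at a start; the rules pass over those that are not, and their reading is None.
At some moment in a run one of bun1, bun2, bun3, pastry1, pastry2, pastry3 may be knocked a few centimetres aside while the robot is not near it.
It also fails if it takes over 210 s, if anything falls off the work surface, if the arm or the gripper's body presses on something with over 40 N, if the wrist force passes 120 N, or if a joint passes its speed limit or range.

ROBOT

A 6-joint arm with a two-finger parallel gripper is mounted at the origin on the work surface. World frame = base frame: x ahead of the robot, y to its left, z up, the work surface at z = 0. Lengths are in mm, angles in degrees, forces in N, time in s.
With the tool pointing down it reaches from about 300 to 875 mm from the base axis. Payload 4.2 kg.
Tool frame: the origin (TCP) lies midway between the tips of the shut fingers; the grasp point (between the pads) lies env.hold_point_z behind it (env.hold_point_z is the distance from the TCP to the grasp point, in mm); y points along the fingers, x is the direction in which the jaws open and shut, and the axes are right-handed (so a half turn about y gives the same grasp; the last joint's range is limited). The gripper opens to 85 mm and grips with 20 to 120 N. Pads are 22 mm wide; open, the fingers measure 114 mm over their backs; the gripper's body (76 mm by 85 mm) begins 54 mm behind the grasp point. The pads swing forward as they close: fully open they stand 13 mm farther back than shut.
Start: joints at [-73.51, 18.312, 89.639, -0, 72.044, -1.146], TCP at [174.206, -547.99, 231.338] pointing down, gripper open.
Joint ranges: [-177.97, 177.97], [-48.28, 115.42], [12.27, 149.76], [-77.06, 257.06], [2.81, 150.46], [-146.56, 146.56]. Speed limits (degrees/s): [147.25, 147.25, 180, 180, 180, 180].

INTERFACE

Orientations are given as a 3x3 rotation matrix whose columns are the frame's x, y, z axes.
In Python, from cell import env gives the robot as it stands. Calls block until the motion is done:
- env.move_pose(position, orientation): joint-space move of the TCP to a pose.
- env.line_to(position, ori=None, feed=150): straight line of the TCP; ori=None keeps the orientation; feed is the mean speed in mm/s.
- env.move_joints(angles): joint-space move.
- env.set_gripper(opening, grasp_force=None): finger opening in mm; grasp_force is the grip in N (None keeps the last); returns when the fingers have stopped.
- env.pause(seconds).
- env.solve_ik(position, orientation): joint angles nearest the present ones, or None.
- env.get_obs(): the state.
- env.read_camera(name): name is "side" or "top" or "wrist"; returns a dict with "img" (400x640x3 uint8, red, green, blue), "K" (3x3 intrinsics, pixels), "eye" and "attitude" of the camera in the world. Camera axes: x right, y down, z forward; pixel columns grow to the right and rows downward; lengths in mm; the calibration is good to about 2 mm. A picture is of the moment at which its call begins. There is no depth.
A pose or a line that the arm cannot do raises env.MotionError and nothing moves.
- env.close_job(): hands the job in, once; it reports no verdict.
The state is a dict: "time": time; "joint_pos": joint angles; "joint_vel": joint speeds; "tau": joint torques, N m; "position": TCP position; "ee_rot": TCP orientation; "ft_force": force on the tool from outside, world axes, zero at the start; "wrist_torque": the same for the moment, N m; "gripper_width": finger opening in mm.
Only numpy, scipy, OpenCV 4.12 (cv2) and the standard library are available. Lean on these libraries where they do the work, as an engineer would, in place of code of your own. Each camera call takes 0.05 s, during which the arm holds its last target.

## Working session

There is one attempt and no reset: what is moved stays moved. The work goes in short steps, each a Python script; the robot and the scene stay as the last script left them, time stands still between calls to the robot, and variables do not carry over. Pictures are saved under pics/ and viewed, and the job is handed in when it is done.

```bash
ls; mkdir -p pics
python3 - <<'E'
from cell import env
import cv2
o=env.get_obs(); print(o['time'],o['position'],o['ee_rot'],env.hold_point_z)
for n in ['side','top','wrist']:
    c=env.read_camera(n); cv2.imwrite(f'pics/{n}0.png',c['img'][:,:,::-1]); print(n,c['K'].tolist() if hasattr(c['K'],'tolist') else c['K'],c['eye'],c['attitude'])
E
```

```text
pics
0.0 [ 174.10804427 -547.5240377   230.49421858] [[ 3.02982478e-01 -4.61972517e-04  9.52996015e-01]
 [-9.52994489e-01  1.70748650e-03  3.02982820e-01]
 [-1.76719756e-03 -9.99998436e-01  7.70812262e-05]] 18.700000000000003
side [[378.6714566667609, 0.0, 316.87395163585967], [0.0, 378.6714566667609, 196.77235700519515], [0.0, 0.0, 1.0]] [401.12062568 669.41421282 882.65934976] [[-0.98454391 -0.12789599  0.11964908]
 [-0.17512123  0.72832971 -0.66247142]
 [-0.00241654 -0.6731853  -0.73946989]]
top [[411.5672001079351, 0.0, 312.3062725441459], [0.0, 411.5672001079351, 200.95895552628008], [0.0, 0.0, 1.0]] [ 271.18897861  -15.94738746 1465.39704816] [[-0.00813606 -0.98450806  0.17515046]
 [-0.99948629  0.01343636  0.02909685]
 [-0.03099947 -0.17482375 -0.98411162]]
wrist [[310.56956977003296, 0.0, 323.6603232954199], [0.0, 310.56956977003296, 196.99262701075185], [0.0, 0.0, 1.0]] [ 236.70204532 -527.3604548   372.48713385] [[ 0.30291384 -0.91882908 -0.25297494]
 [-0.95301688 -0.29244392 -0.07896445]
 [-0.00142615  0.26500881 -0.96424494]]
```

View images.

View pics/top0.png

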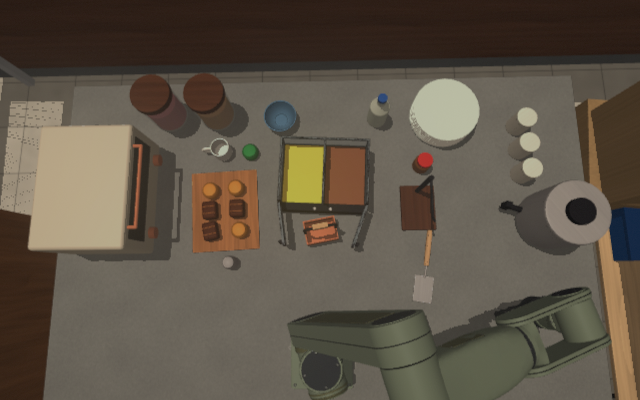

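View pics/side0.png

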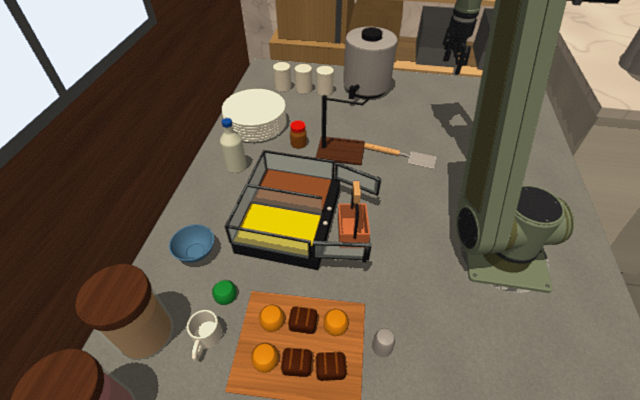

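View pics/wrist0.png

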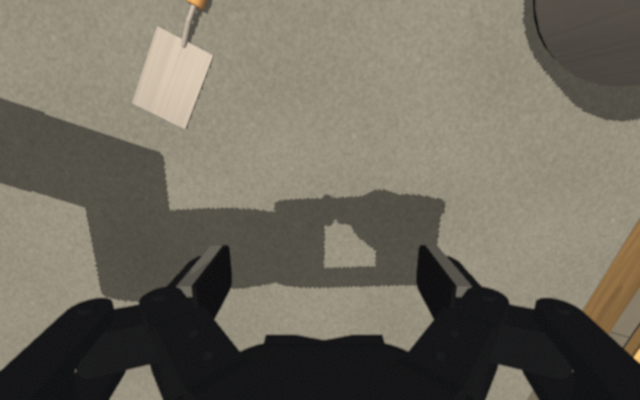

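```bash
cat > h.py <<'E'
from cell import env
import cv2, numpy as np
def R(deg):
    a=np.radians(deg); return np.array([[np.cos(a),0,-np.sin(a)],[np.sin(a),0,np.cos(a)],[0,-1,0]])
def shot(n,tag):
    c=env.read_camera(n); cv2.imwrite(f'pics/{tag}.png',c['img'][:,:,::-1])
    np.savez(f'pics/{tag}.npz',**{k:np.array(c[k]) for k in('img','K','eye','attitude')}); return c
def load(tag): return dict(np.load(f'pics/{tag}.npz'))
def ray(c,u,v):
    d=c['attitude']@np.linalg.inv(c['K'])@np.array([u,v,1.]); return np.array(c['eye']),d/np.linalg.norm(d)
def on(c,u,v,z):
    e,d=ray(c,u,v); return e+d*(z-e[2])/d[2]
def proj(c,p):
    q=c['K']@(c['attitude'].T@(np.array(p,float)-c['eye'])); return q[:2]/q[2]
def tri(obs):
    A=np.zeros((3,3));b=np.zeros(3)
    for c,u,v in obs:
        e,d=ray(c,u,v);M=np.eye(3)-np.outer(d,d);A+=M;b+=M@e
    return np.linalg.solve(A,b)
def tool(z,xyz_deg): pass
def crop(tag,out,x0,y0,x1,y1,f):
    im=load(tag)['img'][y0:y1,x0:x1,::-1]; cv2.imwrite(f'pics/{out}.png',cv2.resize(im,None,fx=f,fy=f,interpolation=cv2.INTER_CUBIC))
E
python3 - <<'E'
from h import *
c=shot('top','top1'); s=shot('side','side1')
crop('top1','top1c',270,130,440,310,3.3)
for n,(u,v) in dict(binc=(325,175),bar=(321,229),standbase=(418,208),board=(226,211)).items(): print(n,on(c,u,v,{'binc':125,'bar':150,'standbase':15,'board':6}[n]))
E
```

```text
binc [597.32362319 -19.49392174 125.        ]
bar [413.59574942  -4.20174543 150.        ]
standbase [ 498.8914849  -347.33004675   15.        ]
board [498.35667897 339.3141528    6.        ]
```

View pics/top1c.png

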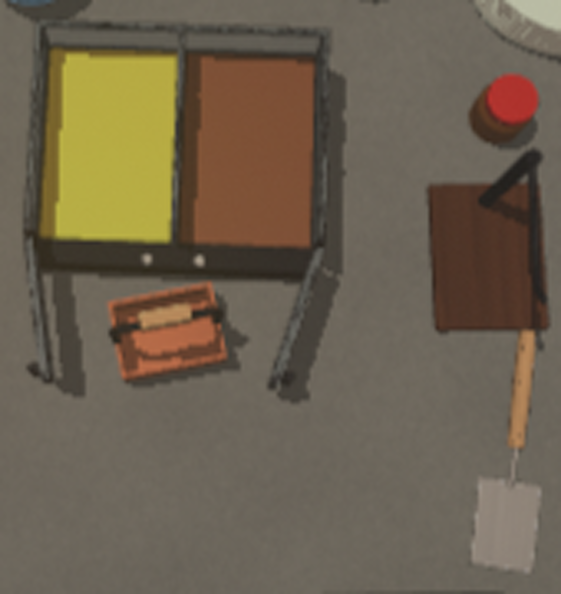

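Run:
```python
from h import *
p=env.get_obs()['position']
env.line_to([p[0],p[1],480],feed=300)
env.move_pose([400,-330,470],R(0)); env.pause(.3)
shot('wrist','wS')
env.move_pose([440,40,450],R(0)); env.pause(.3)
shot('wrist','wA'); shot('top','topA'); shot('side','sideA')
o=env.get_obs();print(o['time'],o['position'],o['joint_pos'])
```

```text
4.6167 [440.07592832  39.73820616 449.9551316 ] [ 3.66875084e+00  2.47963290e+00  7.90209276e+01 -5.14079956e-04
  9.85051491e+01  3.69945630e+00]
```

View pics/wS.png

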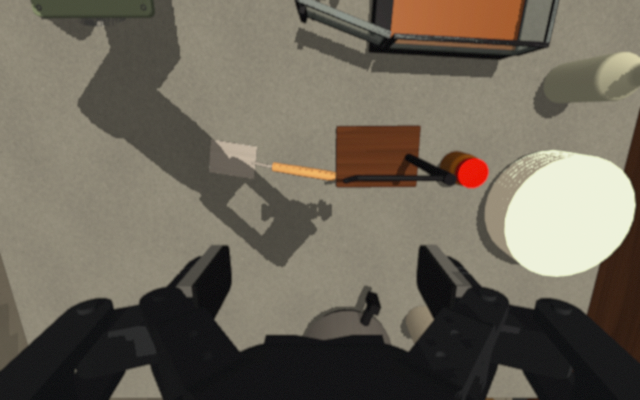

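View pics/wA.png

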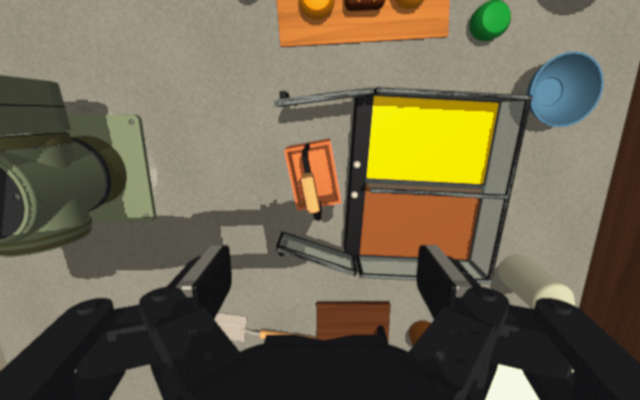

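Run:
```python
from h import *
crop('wS','wSc',310,105,510,215,4)
crop('wA','wAc',260,70,540,300,2.8)
crop('sideA','sdc',220,90,460,280,3.3)
```

```text
(no output)
```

View pics/wSc.png

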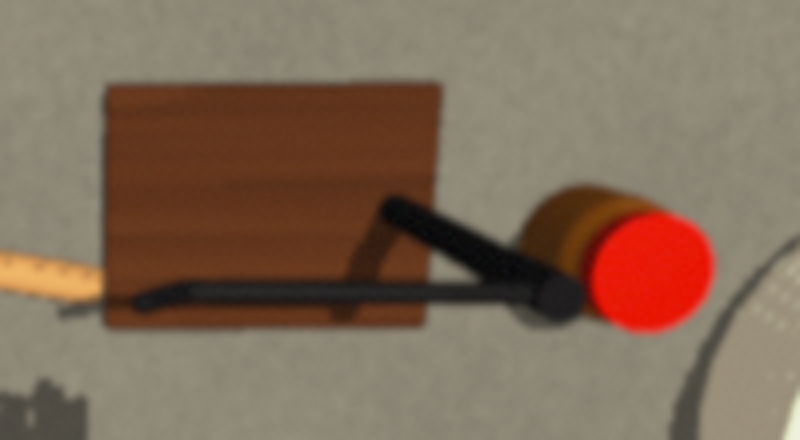

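View pics/wAc.png

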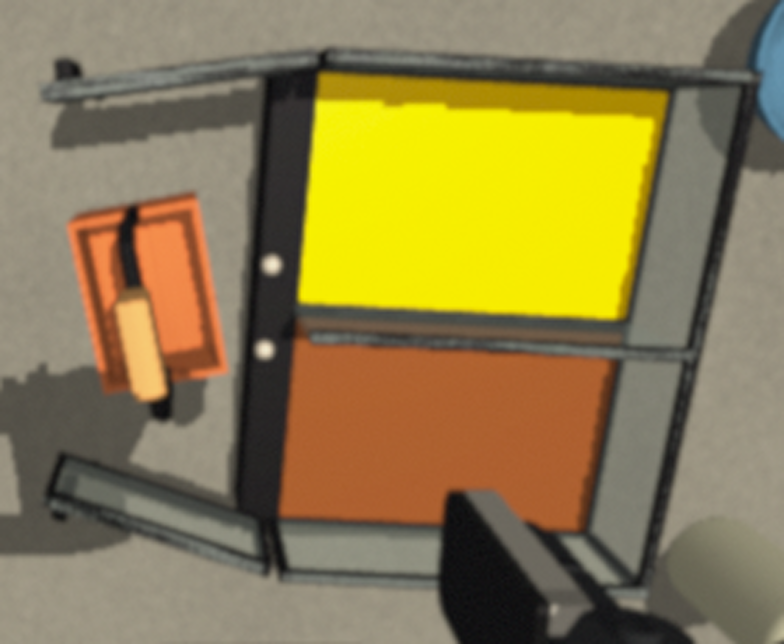

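View pics/sdc.png

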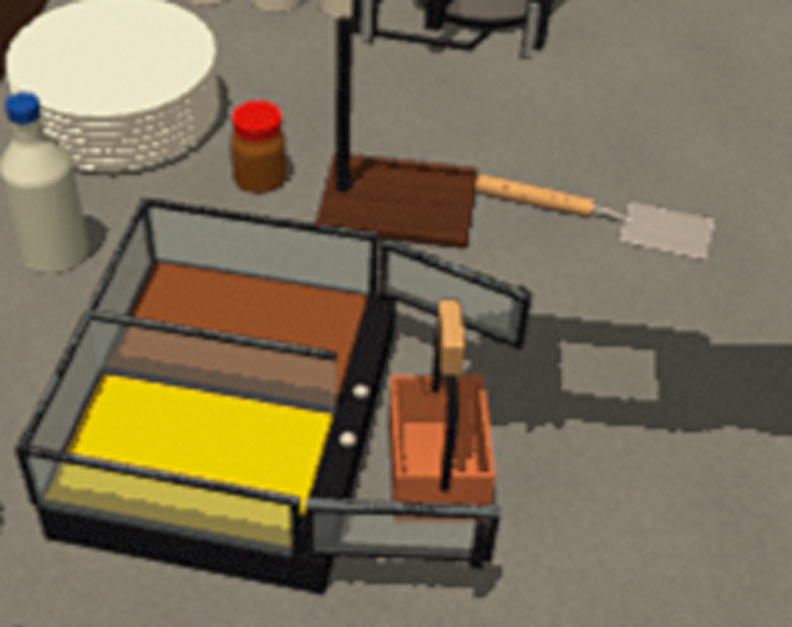

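Run:
```python
from h import *
c=load('wA'); f=lambda x,y,z: on(c,260+x/2.8,70+y/2.8,z)[:2].round(1)
for n,x,y,z in [('BL',760,74,125),('BR',645,594,125),('FL',320,50,125),('FR',278,583,125),('divB',694,353,125),
  ('divF',310,338,125),
 ('hL',262,70,52),('plinthFL',268,85,52),('plinthFR',240,505,52),
 ('g1',115,295,189),('g2',150,285,189),('g3',168,395,189),('g4',135,403,189),
 ('dLtip',44,92,122),('dLh',318,62,122),('dRh',268,573,122),('dRtip',50,504,122),
 ('k1',67,222,65),('k2',195,193,65),('k3',229,375,65),('k4',105,393,65)]: print(n,f(x,y,z))
s=load('wS'); g=lambda x,y,z: on(s,310+x/4,105+y/4,z)[:2].round(1)
for n,x,y,z in [('b1',107,84,15),('b2',441,82,15),('b3',424,327,15),('b4',106,327,15),('post',560,297,220),('arm@post',510,292,212),('armend',190,290,204),('tip',143,302,226)]: print(n,g(x,y,z))
```

```text
BL [736.2 127.1]
BR [ 719.5 -171. ]
FL [510.9 139. ]
FR [ 498.4 -163.3]
divB [725.6 -20.6]
divF [511.7 -11.8]
hL [488.3 133. ]
plinthFL [492.1 124.5]
plinthFR [ 480.2 -146.6]
g1 [409.   25.5]
g2 [425.5  30.2]
g3 [433.7 -24.1]
g4 [417.6 -28.2]
dLtip [369.4 118.9]
dLh [510.5 133.4]
dRh [ 492.5 -158.3]
dRtip [ 363.2 -113. ]
k1 [371.7  45.3]
k2 [448.8  62.5]
k3 [470.7 -51.1]
k4 [392.  -62.9]
b1 [ 422.8 -289.5]
b2 [ 579.2 -288.9]
b3 [ 580.4 -406.9]
b4 [ 423.4 -406.6]
post [ 560.9 -347.8]
arm@post [ 547.7 -347.8]
armend [ 443.5 -348.6]
tip [ 426.3 -347.9]
```

Run:
```python
from h import *
a=9.8
x,y=421.5,0
def st(m): o=env.get_obs(); print(m,o['time'],o['position'].round(1),'w',round(o['gripper_width'],1),'F',o['ft_force'].round(1))
env.set_gripper(50,40)
env.move_pose([x,y,260],R(a)); st('above')
env.line_to([x,y,157],feed=120); st('down')
env.set_gripper(5,40); st('grip')
env.line_to([x,y,190],feed=80); st('lift')
env.line_to([x,y,305],feed=150); env.pause(.2); st('lift')
shot('side','sB'); shot('top','tB')
env.move_pose([345,-348,305],R(0)); env.pause(.2); st('front')
shot('wrist','wB'); shot('side','sB2')
```

```text
above 5.8583 [4.228e+02 1.000e-01 2.613e+02] w 50.2 F [-0.4  0.1  0.5]
down 6.8667 [422.2   0.  157.7] w 50.4 F [ 0.5 -1.   0.2]
grip 7.2667 [421.7  -0.  157.5] w 15.3 F [-1.1  0.3  3.6]
lift 7.8333 [421.1   0.  189.6] w 15.4 F [-0.9 -0.4 -2. ]
lift 8.95 [421.1  -0.  304.1] w 15.8 F [ 0.4  0.3 -1. ]
front 10.5917 [ 345.6 -347.2  305.1] w 15.2 F [-0.2 -0.7 -0.4]
```

View pics/sB2.png

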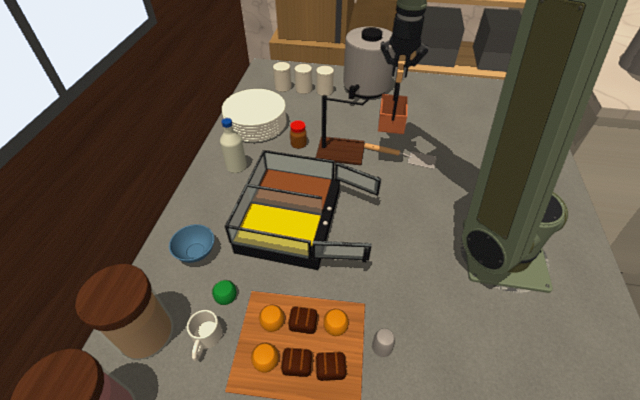

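View pics/wB.png

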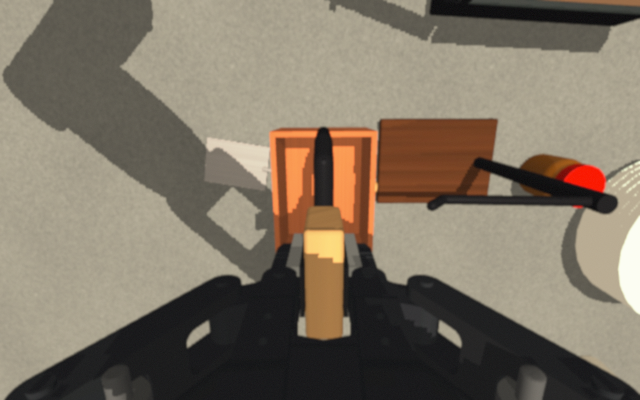

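Run:
```python
from h import *
def st(m): o=env.get_obs(); print(m,round(o['time'],2),o['position'].round(1),'w',round(o['gripper_width'],1),'F',o['ft_force'].round(1),flush=True); return o
env.line_to([345,-348,249],feed=120)
env.line_to([491,-348,249],feed=110); env.pause(.3); st('over'); shot('side','sC')
z=249
for z in list(range(244,228,-5))+list(range(227,216,-2)):
    env.line_to([491,-348,z],feed=60); env.pause(.15); o=st('d')
    if o['ft_force'][2]>1.6: break
shot('side','sD'); shot('wrist','wD')
```

```text
over 13.08 [ 490.8 -348.1  249.2] w 15.6 F [ 0.5 -0.7 -1.3]
d 13.53 [ 491. -348.  244.] w 15.5 F [-0.1 -0.4 -1.3]
d 13.93 [ 491. -348.  239.] w 15.5 F [-0.3  0.6 -2. ]
d 14.33 [ 491. -348.  234.] w 15.7 F [-1.   0.2 -1.9]
d 14.73 [ 491. -348.  229.] w 15.5 F [ 0.3 -0.3 -1.2]
d 15.13 [ 491. -348.  227.] w 15.2 F [-0.7 -0.6 -1.3]
d 15.53 [ 491. -348.  225.] w 15.4 F [-1.3 -0.1 -1.1]
d 15.93 [ 491.3 -348.2  223.4] w 15.8 F [1.3 0.2 1.5]
d 16.33 [ 491.4 -348.3  223.1] w 15.6 F [-1.1  0.2  8.5]
```

Run:
```python
from h import *
crop('sD','sDc',280,0,480,180,3.5)
```

```text
(no output)
```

View pics/sDc.png

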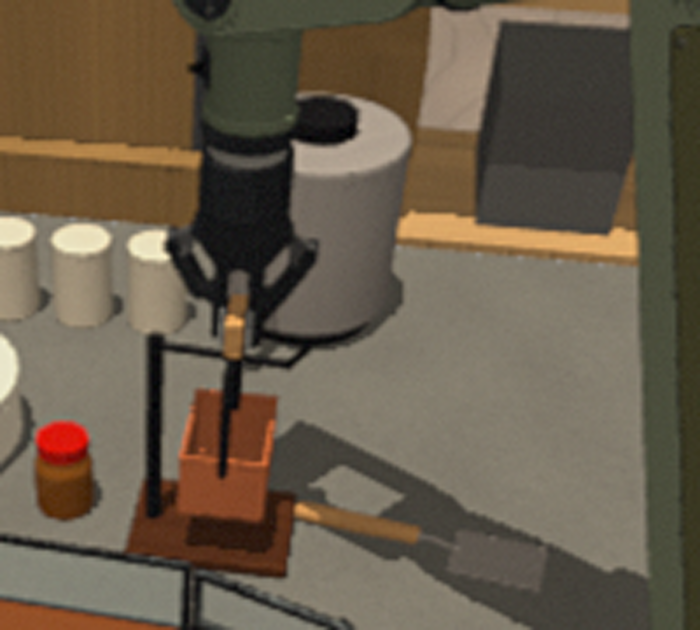

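View pics/wD.png

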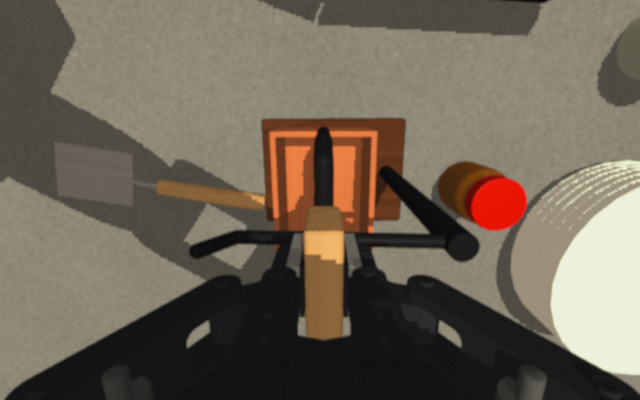

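Run:
```python
from h import *
def st(m): o=env.get_obs(); print(m,round(o['time'],2),o['position'].round(1),'w',round(o['gripper_width'],1),'F',o['ft_force'].round(1),flush=True); return o
env.line_to([491,-348,223.2],feed=30); st('ease')
env.set_gripper(22); env.pause(.2); env.set_gripper(40); env.pause(.2); st('open')
env.line_to([491,-348,300],feed=100); env.line_to([440,-348,420],feed=300)
env.pause(.2); shot('side','sE'); shot('wrist','wE'); st('up')
crop('sE','sEc',280,0,480,180,3.5)
```

```text
ease 16.68 [ 491.  -348.   223.3] w 15.2 F [-0.3  0.   3.2]
open 17.64 [ 491.  -348.   223.2] w 40.5 F [ 0.5 -1.1  0.4]
up 19.44 [ 440.1 -347.8  418.5] w 40.3 F [0.7 0.3 0.1]
```

View pics/sEc.png

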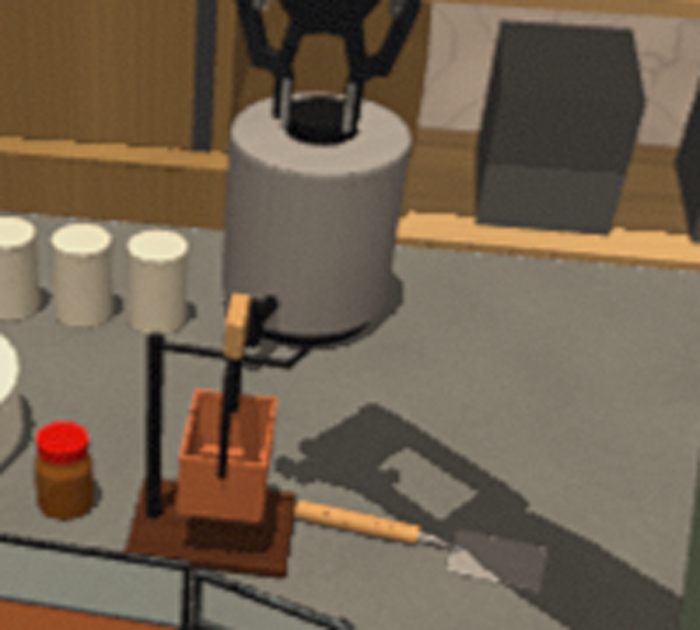

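View pics/wE.png

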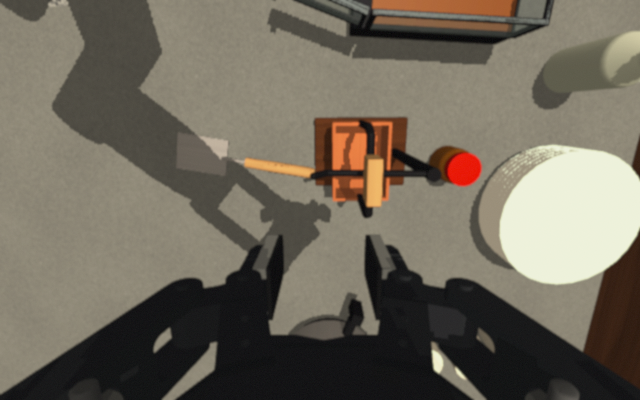

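```bash
cat >> h.py <<'E'
BC=np.array([616.2,-17.0]); BY=np.radians(-2.9)
def b2w(p):
    c,s=np.cos(BY),np.sin(BY); return BC+np.array([c*p[0]-s*p[1],s*p[0]+c*p[1]])
def doorpose(side,th,d,z=92,r=85):
    sg=1 if side=='L' else -1
    H=np.array([-115.5,sg*147.5]); u=np.array([-np.sin(th),-sg*np.cos(th)]); n=np.array([-np.cos(th),sg*np.sin(th)])
    p=b2w(H+r*u+(4+d)*n)
    phi=np.degrees(-sg*th+BY)  # push dir
    a=phi-90 if side=='R' else phi+90
    pd=np.array([np.cos(np.radians(phi)),np.sin(np.radians(phi))])
    return np.array([p[0],p[1],z]),R(a),pd
def st(m):
    o=env.get_obs(); print(m,round(o['time'],2),o['position'].round(1),'w',round(o['gripper_width'],1),'F',o['ft_force'].round(1),flush=True); return o
def closedoor(side,th0):
    env.set_gripper(0,20)
    p,r,_=doorpose(side,th0+0.0,40); env.move_pose(p+[0,0,140],r)
    env.line_to(p,feed=200)
    p,r,_=doorpose(side,th0,20); env.line_to(p,r,feed=100)
    th=th0
    while th>0.25:
        th=max(th-0.12,0.25); p,r,_=doorpose(side,th,11); env.line_to(p,r,feed=90)
        f=env.get_obs()['ft_force']
    st('pre')
    for th in np.arange(0.22,-0.05,-0.02):
        p,r,pd=doorpose(side,th,11); env.line_to(p,r,feed=40)
        o=env.get_obs(); f=-(o['ft_force'][:2]@pd)
        print(round(th,3),round(f,1),o['position'].round(1),flush=True)
        if f>25: break
    p,r,_=doorpose(side,max(th,0),50); env.line_to(p,feed=120); env.line_to(p+[0,0,120],feed=250)
E
python3 - <<'E'
from h import *
for s in 'LR':
  for th in (1.4,.7,0):
    p,r,_=doorpose(s,th,11); print(s,th,p.round(),env.solve_ik(p,r))
closedoor('R',1.30); shot('top','tF'); shot('wrist','wF'); st('end')
E
```

```text
L 1.4 [422. 141.  92.] [ 1.69720983e+01  1.52077553e+01  1.17445402e+02 -2.54444375e-14
  4.73468424e+01  1.00861896e+01]
L 0.7 [439.  84.  92.] [ 9.37917606e+00  1.53922351e+01  1.17161541e+02 -2.54444375e-14
  4.74462237e+01 -3.76137783e+01]
L 0 [489.  52.  92.] [ 4.73229088e+00  1.88346585e+01  1.11690019e+02 -2.54444375e-14
  4.94753222e+01 -8.23677091e+01]
R 1.4 [ 407. -154.   92.] [-2.22845891e+01  1.44598024e+01  1.18586039e+02 -2.54444375e-14
  4.69541582e+01 -9.59868045e+00]
R 0.7 [ 430. -100.   92.] [-1.45630913e+01  1.49313900e+01  1.17868787e+02 -2.54444375e-14
  4.71998229e+01  3.82298630e+01]
R 0 [483. -73.  92.] [-9.92843819e+00  1.85557384e+01  1.12145213e+02 -2.54444375e-14
  4.92990485e+01  8.29715618e+01]
pre 24.61 [461.4 -78.4  92. ] w -0.2 F [-1.3  0.3 -0.8]
0.22 -0.1 [463.9 -77.4  92. ]
0.2 -0.1 [465.8 -76.7  92. ]
0.18 -1.2 [467.6 -76.1  92. ]
0.16 -0.5 [469.3 -75.6  92. ]
0.14 0.2 [470.9 -75.1  92. ]
0.12 -0.0 [472.6 -74.7  92. ]
0.1 -0.6 [474.3 -74.3  92. ]
0.08 3.7 [474.9 -73.9  91.9]
0.06 6.1 [475.4 -73.6  91.8]
0.04 8.5 [476.2 -73.2  91.7]
0.02 7.0 [478.2 -72.8  91.7]
0.0 2.8 [482.1 -72.4  91.7]
-0.02 -0.2 [485.5 -72.8  92.2]
-0.04 4.5 [485.5 -72.5  92. ]
end 29.34 [442.8 -70.6 210.1] w -0.4 F [ 0.5 -0.8 -1.1]
```

View pics/wF.png

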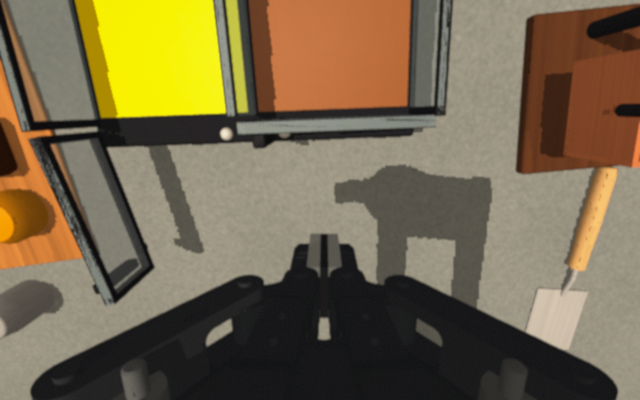

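Run:
```python
from h import *
env.line_to([400,0,260],feed=250)
closedoor('L',1.43); st('end')
env.move_pose([460,40,450],R(0)); env.pause(.2)
shot('wrist','wG'); shot('top','tG'); shot('side','sG')
crop('wG','wGc',260,70,540,300,2.8)
```

```text
pre 35.27 [468.4  59.7  92. ] w 0.2 F [-0.9  0.6  0.5]
0.22 0.7 [470.7  58.5  92. ]
0.2 0.1 [472.6  57.6  92. ]
0.18 -0.0 [474.3  56.8  92. ]
0.16 0.1 [475.9  56.2  92. ]
0.14 0.2 [477.6  55.5  92. ]
0.12 0.6 [479.2  54.9  92. ]
0.1 -0.7 [480.8  54.4  92. ]
0.08 2.5 [481.4  53.9  91.9]
0.06 5.3 [481.9  53.5  91.8]
0.04 8.6 [482.7  53.1  91.8]
0.02 6.5 [484.8  52.5  91.8]
0.0 4.9 [487.5  51.8  91.7]
-0.02 -0.1 [492.   51.7  92.2]
-0.04 2.6 [492.   51.4  92. ]
end 39.91 [450.   53.9 211.1] w -0.2 F [ 0.2  0.5 -0.8]
```

View pics/wGc.png

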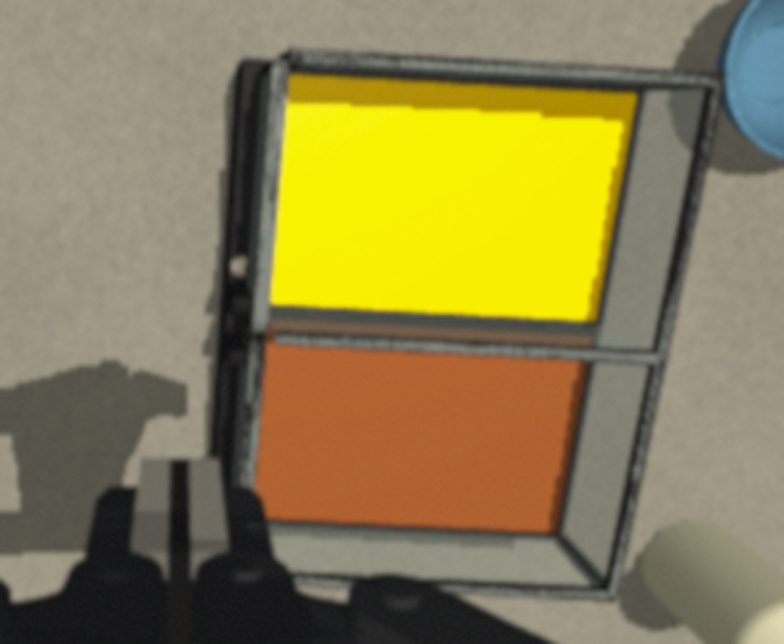

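View pics/sG.png

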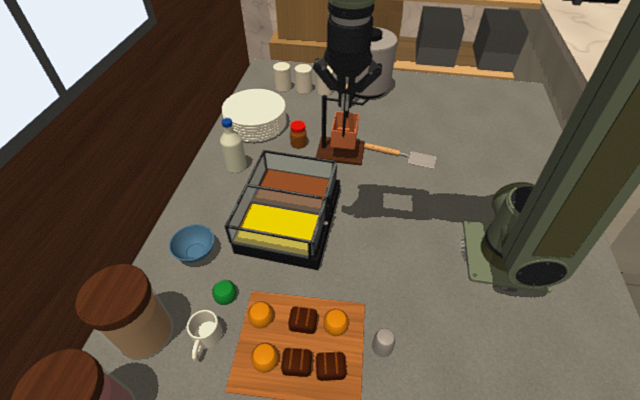

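Run:
```python
from h import *
env.set_gripper(75)
env.move_pose([490,330,400],R(0)); env.pause(.2)
shot('wrist','wH'); st('h')
```

```text
h 43.71 [490.3 328.9 400.7] w 75.3 F [-0.1 -0.1  0.2]
```

View pics/wH.png

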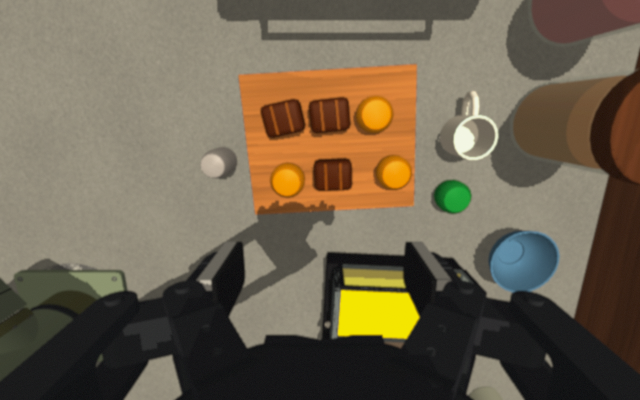

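```bash
cat >> h.py <<'E'
def detect(c):
    im=cv2.cvtColor(np.ascontiguousarray(c['img']),cv2.COLOR_RGB2HSV); h,s,v=im[...,0].astype(int),im[...,1],im[...,2]
    out=[]
    mb=((h>=14)&(h<=23)&(s>215)&(v>150)).astype(np.uint8)
    k=np.ones((3,3),np.uint8)
    mb=cv2.morphologyEx(cv2.morphologyEx(mb,cv2.MORPH_OPEN,k),cv2.MORPH_CLOSE,k)
    mp=((h<=16)&(s>90)&(v<120)&(v>20)).astype(np.uint8)
    mp=cv2.morphologyEx(mp,cv2.MORPH_CLOSE,np.ones((7,7),np.uint8)); mp=cv2.morphologyEx(mp,cv2.MORPH_OPEN,np.ones((5,5),np.uint8))
    for nm,m in (('bun',mb),('pastry',mp)):
        cs,_=cv2.findContours(m,cv2.RETR_EXTERNAL,cv2.CHAIN_APPROX_NONE)
        for q in cs:
            if cv2.contourArea(q)<150: continue
            P=np.array([on(c,u,vv,28 if nm=='bun' else 34)[:2] for u,vv in q[:,0,:]],np.float32)
            if nm=='bun': (x,y),r=cv2.minEnclosingCircle(P); 
            else: (x,y),r,_a=cv2.minAreaRect(P)
            if np.hypot(x,y)>900 or x<200: continue
            if nm=='bun': out.append((nm,x,y,2*r,0,0))
            else:
                w,hh=r; ang=_a
                if w<hh: w,hh,ang=hh,w,ang+90
                ang=(ang+90)%180-90
                out.append((nm,x,y,w,hh,ang))
    return out
E
python3 - <<'E'
from h import *
for d in detect(load('wH')): print(d[0],np.round(d[1:],1))
c=load('wH'); print([ (on(c,*p,6)[:2].round()) for p in ((240,74),(416,65),(412,205),(256,213))])
im=cv2.cvtColor(c['img'],cv2.COLOR_RGB2HSV)
for p in ((287,180),(394,172),(333,170),(300,150)): print(im[p[1],p[0]])
E
```

```text
bun [428.6 284.3  59.4   0.    0. ]
bun [607.5 298.1  59.6   0.    0. ]
bun [572.1 393.6  56.8   0.    0. ]
pastry [434.6 236.1 114.4  16.1   2.6]
pastry [503.  295.4  63.9  53.8   1.2]
pastry [466.6 387.3 151.3  57.2   3.8]
[array([355., 455.]), array([638., 468.]), array([649., 233.]), array([366., 219.])]
[ 19 242 245]
[ 19 234 245]
[ 10 201  95]
[ 14 189 219]
```

```bash
cat >> h.py <<'E'
def find(c,nm,x,y,tol=60):
    ds=[d for d in detect(c) if d[0]==nm]
    ds.sort(key=lambda d:np.hypot(d[1]-x,d[2]-y))
    for d in ds[:2]: print(d[0],np.round(d[1:],1))
    return ds[0] if ds and np.hypot(ds[0][1]-x,ds[0][2]-y)<tol else None
def hover(x,y,tag,a=87):
    env.move_pose([x,y,190],R(a)); env.pause(.15); return shot('wrist',tag)
def grab(x,y,a,op):
    env.set_gripper(op)
    env.move_pose([x,y,110],R(a)); env.line_to([x,y,7],feed=110)
    env.set_gripper(20,30); o=st('grip')
    env.line_to([x,y,170],feed=200); o=st('lift'); return o['gripper_width']
def place(bx,by,op,a=87.1,zr=58):
    p=b2w([bx,by]); q=env.get_obs()['position']
    env.move_pose([p[0],p[1],180],R(a)); env.line_to([p[0],p[1],zr],feed=110); st('low')
    env.set_gripper(op); env.pause(.1); env.line_to([p[0],p[1],180],feed=200)
E
python3 - <<'E'
from h import *
c=hover(428.6,284.3,'wb1')
d=find(c,'bun',428.6,284.3)
w=grab(d[1],d[2],87,76)
if w>40: place(65,74.5,74)
st('done'); shot('side','sI'); shot('wrist','wI')
E
```

```text
bun [427.4 284.4  58.5   0.    0. ]
bun [602.4 297.4  58.1   0.    0. ]
grip 47.29 [427.9 284.7   8.1] w 57.7 F [-0.6 -0.1  5.9]
lift 48.26 [426.6 283.9 168.9] w 57.8 F [-0.2  0.3 -0.6]
low 50.82 [685.5  54.2  58.9] w 57.7 F [0.8 0.2 0.5]
done 51.98 [684.1  54.1 178.8] w 74.5 F [ 0.2 -0.2 -0.1]
```

View pics/wb1.png

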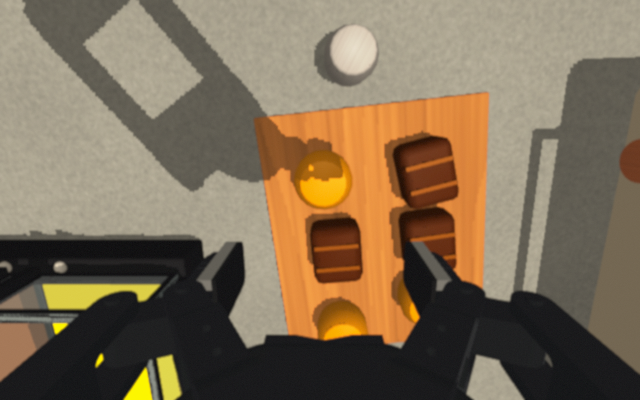

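View pics/wI.png

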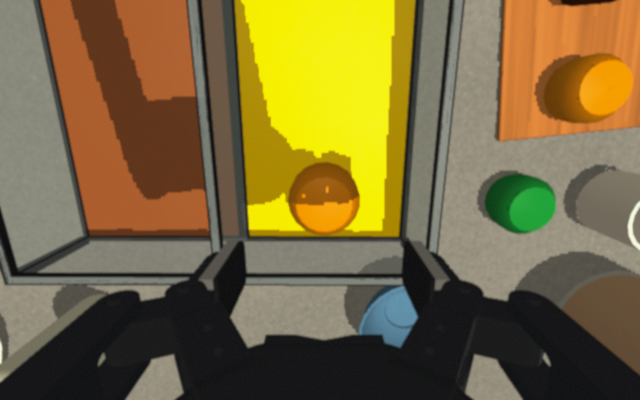

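Run:
```python
from h import *
for i,(x,y,bx) in enumerate([(605,297.8,0),(572,393.6,-65)]):
    c=hover(x,y,f'wb{i+2}')
    d=find(c,'bun',x,y)
    if d is None: print('lost'); break
    if not 54<d[3]<63: print('odd size'); break
    w=grab(d[1],d[2],87,76)
    if w<45: print('missed'); break
    place(bx,74.5,74)
st('done'); shot('wrist','wJ')
```

```text
bun [607.9 297.4  58.5   0.    0. ]
bun [571.3 393.1  57.5   0.    0. ]
grip 55.31 [608.6 297.8   8.3] w 57.7 F [-0.3  0.   4.9]
lift 56.27 [607.  297.  168.3] w 58.1 F [-0.6 -0.6 -1.4]
low 58.48 [620.6  57.5  58.8] w 58.0 F [ 0.5 -0.3 -0.6]
bun [571.6 392.5  58.5   0.    0. ]
grip 63.15 [572.3 392.9   8.4] w 57.7 F [-0.1 -0.1  4.5]
lift 64.12 [570.8 392.  168.3] w 58.0 F [-0.8 -0.6 -1.4]
low 66.63 [555.6  60.8  58.7] w 57.6 F [-0.9 -0.  -1.4]
done 67.8 [554.2  60.6 179. ] w 73.9 F [-0.8  0.8 -0.9]
```

View pics/wJ.png

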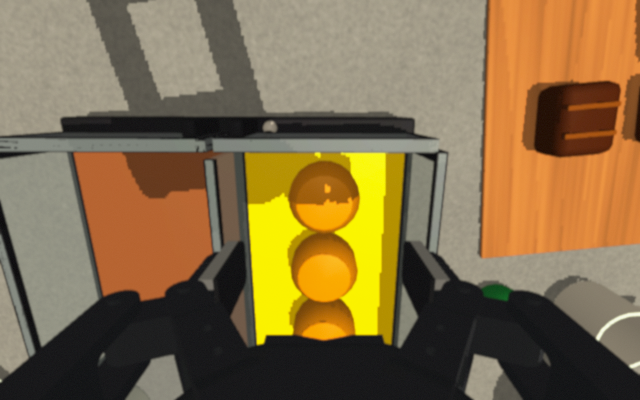

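Three buns sit in a row on the yellow liner (325,195), (325,270) and (325,325). Now the single pastry.

Run:
```python
from h import *
x,y=503,295.4
c=hover(x,y,'wp1')
d=find(c,'pastry',x,y)
```

```text
pastry [502.4 293.3  67.1  51.9   2.1]
pastry [460.8 387.4 138.9  60.7   5.2]
```

View pics/wp1.png

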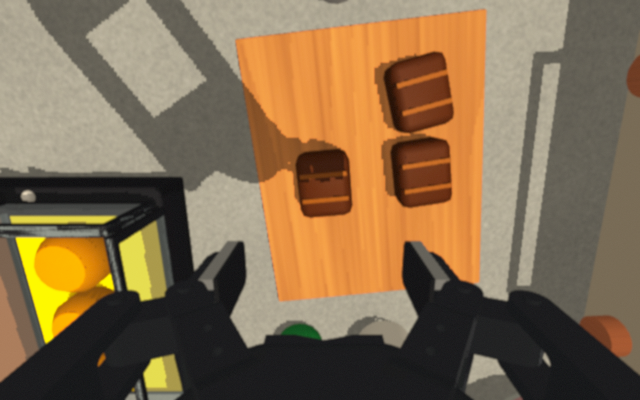

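Run:
```python
from h import *
c=load('wp1'); print(on(c,419,91,40)[:2],on(c,422,171,40)[:2])
w=grab(502.4,294,92,70)
if w>40: place(68,-74.5,68)
p=on(c,422,171,40)
c=hover(p[0],p[1],'wp2'); find(c,'pastry',p[0],p[1]); crop('wp2','wp2c',240,70,480,260,3.3)
```

```text
[422.22621263 383.2852939 ] [494.80968153 388.05052202]
grip 71.01 [503.  294.3   7.9] w 51.8 F [-0.5  0.8  3.2]
lift 71.97 [501.5 293.5 168.6] w 51.7 F [-0.1  0.8 -1.3]
low 74.81 [681.  -94.9  58.9] w 51.7 F [-0.4 -0.3 -0.7]
pastry [460.7 388.6 139.1  56.6   5.1]
pastry [418.2 583.7  43.1  26.5  -2.1]
```

View pics/wp2c.png

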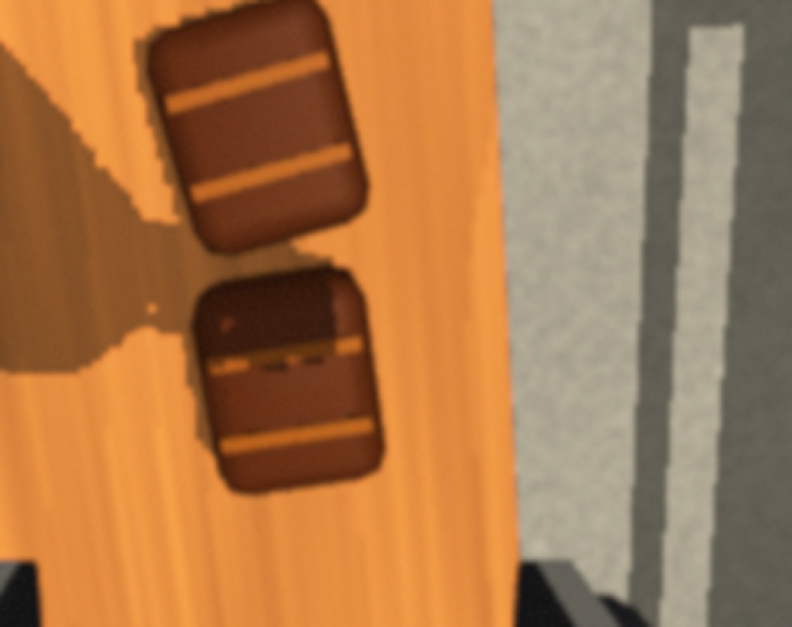

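Run:
```python
from h import *
c=load('wp2'); f=lambda x,y: on(c,240+x/3.3,70+y/3.3,34)[:2]
for Q in ([(196,285),(360,265),(384,475),(222,495)],[(147,32),(325,-3),(370,205),(200,255)]):
    P=np.array([f(*q) for q in Q],np.float32); r=cv2.minAreaRect(P); print(P.mean(0),r)
# stripes: direction = pastry y
for A,B in (((210,368),(362,344)),((220,446),(373,426)),((165,105),(328,62)),((190,196),(352,152))):
    d=f(*B)-f(*A); print(np.degrees(np.arctan2(d[1],d[0])), (f(*A)+f(*B))/2)
```

```text
[498.0313  391.46988] ((497.954833984375, 391.1139221191406), (64.98509216308594, 50.07374572753906), 4.353988170623779)
[423.73053 386.8203 ] ((424.08673095703125, 387.22308349609375), (61.93099594116211, 50.63488006591797), 9.301843643188477)
96.06976480864215 [489.77352815 390.43844176]
94.6807866672993 [514.60615908 392.35543138]
100.97792986141343 [412.46332861 383.42183535]
101.7152726693065 [437.14643283 388.83659741]
```

Run:
```python
from h import *
w=grab(498,391.3,95.3,70)
if w>40:
    place(0,-74.5,68)
    c=hover(424,387,'wp3'); d=find(c,'pastry',424,387)
    if d and abs(d[3]-64)<8 and abs(d[4]-52)<8:
        w=grab(d[1],d[2],101.4,70)
        if w>40: place(-68,-74.5,68)
st('done'); shot('wrist','wK'); shot('side','sK'); shot('top','tK')
```

```text
grip 80.06 [498.6 391.7   8. ] w 51.5 F [-0.8 -0.5  3.7]
lift 81.03 [497.2 390.7 168.5] w 51.7 F [-0.6  0.1 -1.5]
low 84.08 [613.  -91.5  58.8] w 51.5 F [ 0.6 -0.1 -0.1]
pastry [421.9 384.9  68.4  52.2  12.6]
pastry [406.7 306.1  19.7  11.7  -3.1]
grip 89.33 [422.4 385.3   7.9] w 51.7 F [0.2 0.5 4.8]
lift 90.29 [421.1 384.2 168.6] w 51.8 F [-0.4 -0.2 -0.4]
low 93.33 [545.1 -88.1  58.7] w 51.7 F [ 0.1 -0.2  0.1]
done 94.49 [543.7 -87.8 179. ] w 67.9 F [ 0.1 -1.  -1.6]
```

View pics/wK.png

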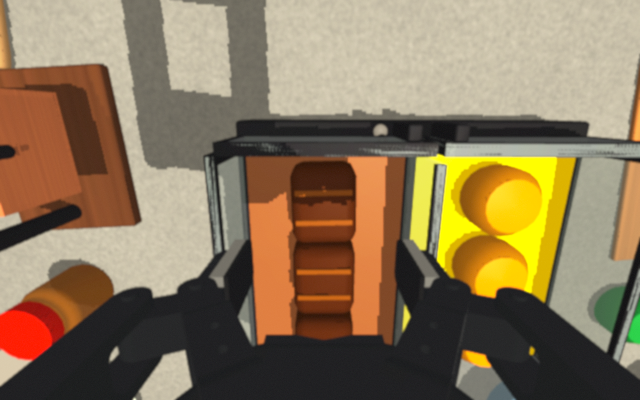

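Run:
```python
from h import *
env.line_to([480,-80,300],feed=200); env.move_pose([380,-60,430],R(-90)); env.pause(.3)
shot('wrist','wL'); shot('side','sL'); shot('top','tL'); st('x')
crop('sL','sLc',200,90,440,290,3.3)
```

```text
x 98.53 [380. -60. 430.] w 68.2 F [0.4 0.9 0.3]
```

View pics/sLc.png

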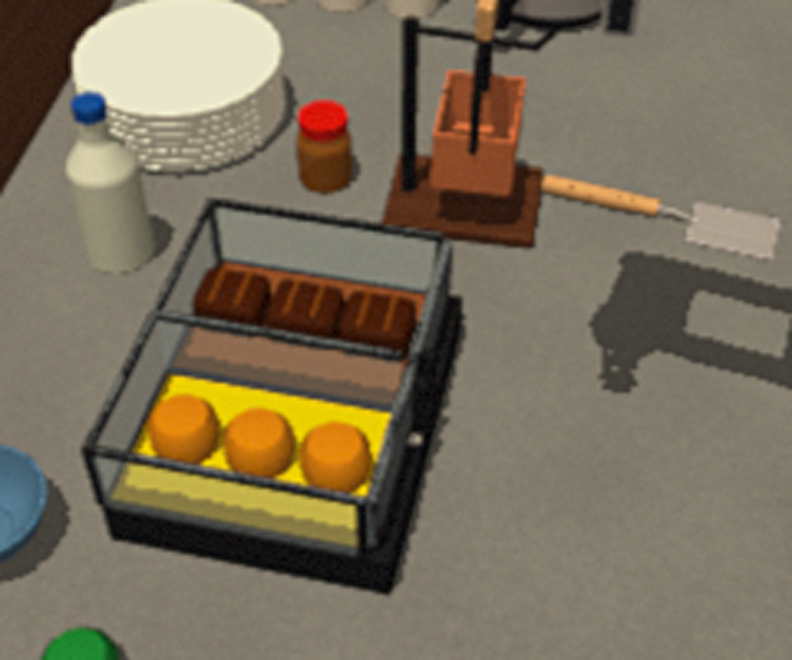

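View pics/wL.png

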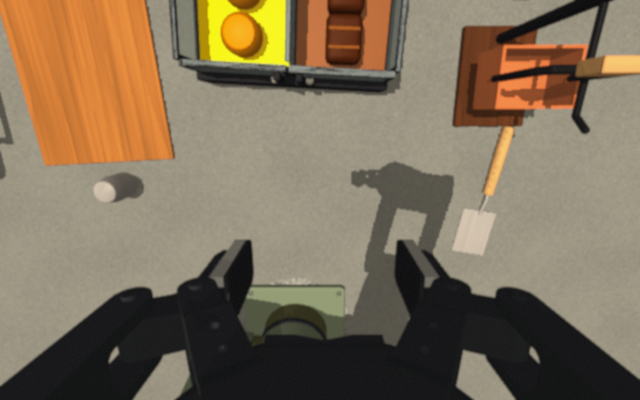

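Run:
```python
from h import *
env.close_job(); print('ok')
```

```text
the job is handed in; nothing more can be done
ok
```

The job is done and handed in, with the robot's clock at about 98.5 s of the 210 s allowed. I did the three parts in the order you asked.

- **Basket:** I pinched it by the wooden grip and lowered its bar over the tip onto the hook arm. Contact came with the bar at about z 216, and the final pictures show it still hanging.
- **Doors:** I pushed the right door shut first, then the left. On each, the force rose to about 8.5 N and then dropped as the door moved on to its stop, which fits the catch snapping in. In the final pictures both doors look flush. I judged this from force and pictures, as there was no direct reading of the door angles.
- **Filling:** All six items were present. Three buns sit on the yellow liner and three pastries on the brown one, and the board is empty. One bun had been shifted slightly before I picked anything; I re-measured it and picked it where it lay.

I did not touch the green look-alike, jam, mug, pepper or turner. The last views showed nothing out of place, though the mug was not in the last pictures I viewed. None of the checks I made failed. One picture measurement merged two neighbouring pastries into one shape, so I located those from their visible edges instead.

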